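Refill the clasp hopper

TASK

Take the orange cover off the green feed hopper and hang it by its handle on the hook of the blue stand. Then tip the tray with its red lever so that all six clasps and toggles slide into the hopper, and push the tray back down fully onto its rest, moving it smoothly without flinging or slamming it. Leave everything else on the bench where it is.

Things in the scene. Friction and masses are not known exactly. Their poses are not given: they have to be found in the camera images.
- station: Fixed feed station; place and turn vary. Steel base plate 380 x 170 mm. Origin: on the bench, centre of its underside, right below the tray hinge; +x points to the hopper, -x to the tray, z up; the red lever bar is on the +y side. Green hopper: outside 180 (x) x 160 (y) mm, centred at x 92; rim 110 mm above the bench, guards to 155 mm at the far +x end and 130 mm along both y sides.
- hopper_floor (a point): Centre of the hopper's inside floor, 30 mm above the bench; axes as the station's. The inside is 164 (x) x 144 (y) mm and 80 mm deep.
- hinge (a point): Middle of the tray's hinge line, 135 mm above the bench, at the tray's pouring edge; axes as the station's; the hinge line runs along y.
- tray (a joint): Tip angle of the aluminium tray, rad: 0 = level on its rest, 1.2 = stop, tipped steeply towards the hopper. Inside 161 (x) x 124 (y) mm, walls 45 mm high on three sides, open at the pouring edge on the hinge. Stiff hinge: the tray stays at any angle it is left, so it must be pushed up and pushed back. Some parts may need 0.9 rad or more to slide out.
- lever_bar (a point): Middle of the free 85 mm of the red lever bar: round, 16 mm thick, along station y (80 to 165 mm; this point 125), outside the tray, fixed to it by a 12 mm arm. It turns with the tray: at tip angle a it is 150*sin(a-0.873) mm in station x from the hinge and 150*cos(a-0.873) mm above it. Pushed to station +x (5 to 8 N) it tips the tray, to -x it lowers it.
- cover: Loose orange cover plate 168 x 148 x 4 mm, about 0.15 kg, lying on the hopper's rim at the start, with a dark arch handle. Origin: centre of the plate's underside; x along the handle, z up.
- cover_bar (a point): Centre of the cover handle's straight bar: 130 mm long along the cover's x, 10 mm wide, 12 mm high, this point 74 mm above the plate's underside. Two legs 10 mm thick at 60 mm either side of this point; the opening under the bar is 110 mm wide and 64 mm high.
- hook: Blue hook stand, fixed to the bench; its place and turn vary. Base 120 x 120 mm, post 18 mm thick, 205 mm high. Origin: foot of the post's axis; the hook arm points along its -x.
- hook_seat (a point): Top of the hook arm at its lowest point, where a handle settles: 105 mm out from the post's axis (hook -x), 198 mm above the bench; axes as the hook's. Arm: steel rod 10 mm thick, sloping down 12 mm from the post to here, then rising 22 mm to the tip 40 mm further out (top of the tip 220 mm above the bench). Free space below the arm.
- part0: Brass clasp block 34 x 24 x 16 mm, 35 g; loose in the tray at the start. Origin at its centre.
- part1: Brass clasp block 34 x 24 x 16 mm, 35 g; loose in the tray at the start. Origin at its centre.
- part2: Brass clasp block 34 x 24 x 16 mm, 35 g; loose in the tray at the start. Origin at its centre.
- part3: Dark wooden toggle with a pale band, 36 x 20 x 16 mm, 18 g; loose in the tray at the start. Origin at its centre.
- part4: Dark wooden toggle with a pale band, 36 x 20 x 16 mm, 18 g; loose in the tray at the start. Origin at its centre.
- part5: Dark wooden toggle with a pale band, 36 x 20 x 16 mm, 18 g; loose in the tray at the start. Origin at its centre.
- mug: Bystander: white mug, 80 mm across, 90 high. Leave it where it is.
- jar: Bystander: amber jar, 70 mm across, 85 high. Leave it where it is.
- mallet: Bystander: hammer, about 260 mm long, lying flat. Leave it where it is.
- driver: Bystander: screwdriver, about 200 mm long, lying flat. Leave it where it is.
- spool: Bystander: wooden thread spool, 44 mm across, 50 high. Leave it where it is.
- rivet_box: Bystander: black open box, 100 x 140 x 50 mm. Leave it where it is.
- brush: Bystander: brush, about 200 mm long, lying flat. Leave it where it is.

How it is judged:
On the way, in this order (a step that is already met when the one before it is completed fails the run):
1. the cover hangs by its handle on the hook (distance between cover_bar and hook_seat below 0.065 m and z of cover_bar in the frame of hook_seat between -0.03 and 0.03 m and angle between cover's own z axis and vertical below 0.8 rad and contact force between cover and hook above 0.3 N), for 0.2 s.
2. the tray has been tipped and all six parts lie in the hopper while it is still tipped up (x of part0 in the frame of hopper_floor between -0.085 and 0.085 m and y of part0 in the frame of hopper_floor between -0.075 and 0.075 m and z of part0 in the frame of hopper_floor between 0 and 0.075 m and x of part1 in the frame of hopper_floor between -0.085 and 0.085 m and y of part1 in the frame of hopper_floor between -0.075 and 0.075 m and z of part1 in the frame of hopper_floor between 0 and 0.075 m and x of part2 in the frame of hopper_floor between -0.085 and 0.085 m and y of part2 in the frame of hopper_floor between -0.075 and 0.075 m and z of part2 in the frame of hopper_floor between 0 and 0.075 m and x of part3 in the frame of hopper_floor between -0.085 and 0.085 m and y of part3 in the frame of hopper_floor between -0.075 and 0.075 m and z of part3 in the frame of hopper_floor between 0 and 0.075 m and x of part4 in the frame of hopper_floor between -0.085 and 0.085 m and y of part4 in the frame of hopper_floor between -0.075 and 0.075 m and z of part4 in the frame of hopper_floor between 0 and 0.075 m and x of part5 in the frame of hopper_floor between -0.085 and 0.085 m and y of part5 in the frame of hopper_floor between -0.075 and 0.075 m and z of part5 in the frame of hopper_floor between 0 and 0.075 m and value of joint tray above 0.5 rad), for 0.1 s.
3. the tray is back down on its rest (value of joint tray below 0.06 rad), for 0.2 s.
At the end, for the whole second after the job is handed in: All six parts at rest in the hopper (85/75 mm of its middle along/across, under 75 mm above its floor); tray within 0.06 rad of level; cover at rest, its weight on the hook, cover_bar within 65 mm of hook_seat and 30 mm of its height, plate tilted under 0.8 rad; speeds under 0.03 m/s (all of step 1 and x of part0 in the frame of hopper_floor between -0.085 and 0.085 m and y of part0 in the frame of hopper_floor between -0.075 and 0.075 m and z of part0 in the frame of hopper_floor between 0 and 0.075 m and x of part1 in the frame of hopper_floor between -0.085 and 0.085 m and y of part1 in the frame of hopper_floor between -0.075 and 0.075 m and z of part1 in the frame of hopper_floor between 0 and 0.075 m and x of part2 in the frame of hopper_floor between -0.085 and 0.085 m and y of part2 in the frame of hopper_floor between -0.075 and 0.075 m and z of part2 in the frame of hopper_floor between 0 and 0.075 m and x of part3 in the frame of hopper_floor between -0.085 and 0.085 m and y of part3 in the frame of hopper_floor between -0.075 and 0.075 m and z of part3 in the frame of hopper_floor between 0 and 0.075 m and x of part4 in the frame of hopper_floor between -0.085 and 0.085 m and y of part4 in the frame of hopper_floor between -0.075 and 0.075 m and z of part4 in the frame of hopper_floor between 0 and 0.075 m and x of part5 in the frame of hopper_floor between -0.085 and 0.085 m and y of part5 in the frame of hopper_floor between -0.075 and 0.075 m and z of part5 in the frame of hopper_floor between 0 and 0.075 m and value of joint tray below 0.06 rad and linear speed of each of part0, part1, part2, part3, part4, part5, cover below 0.03 m/s); the robot touches nothing.
It fails at once if the tray is flung or slammed: it turns faster than 2 rad/s (velocity of joint tray above 2 rad/s or velocity of joint tray below -2 rad/s).
It fails at once if a bystander is moved more than 30 mm (distance of any of mug, jar, mallet, driver, spool, rivet_box, brush from where it was at the start of the episode above 0.03 m).
It also fails if it takes over 72 s, if anything falls off the work surface, if the arm or the gripper's body presses on something with over 40 N, if the wrist force passes 120 N, or if a joint passes its speed limit or range.

ROBOT

A 6-joint arm with a two-finger parallel gripper is mounted at the origin on the work surface. World frame = base frame: x ahead of the robot, y to its left, z up, the work surface at z = 0. Lengths are in m, angles in rad, forces in N, time in s.
With the tool pointing down it reaches from about 0.35 to 0.775 m from the base axis. Payload 7.3 kg.
Tool frame: the origin (TCP) lies between the finger pads; the fingertips stand 14 mm ahead of it and the grasp point (between the pads) lies 5 mm behind it; z points along the fingers, y is the line along which they close (so a half turn about z gives the same grasp; the last joint's range is limited). The gripper opens to 92 mm and grips with 3 to 60 N. Pads are 19 mm wide; open, the fingers measure 130 mm over their backs; the gripper's body (75 mm by 190 mm) begins 47 mm behind the grasp point.
Start: joints at [-1.408, 0.342, 1.524, -0, 1.275, -0.146], TCP at [0.16, -0.5, 0.241] pointing down, gripper open.
Joint ranges: [-2.53, 2.53], [-0.77, 2.02], [0.04, 2.7], [-1, 4.14], [0.28, 2.66], [-3.11, 3.11]. Speed limits (rad/s): [2.57, 2.57, 3.14, 3.14, 3.14, 3.14].

INTERFACE

Orientations are given as [roll, pitch, yaw] about the fixed x, y, z axes, in that order (R = Rz(yaw) Ry(pitch) Rx(roll)).
In Python, from cell import robot, eyes gives the robot as it stands. The module is installed in compiled form; this text tells all that it offers.
- The arm moves only by the shell command python3 -m handwheel 'ROWS' [FORCE]. ROWS is JSON, one flat list of numbers, 5 for each row, row after row: the shift along the world's x, y, z in mm, then the turn about the world's z in rad, then the opening, from 0 (shut) to 1 (fully open). In form: [x, y, z, spin, jaw, x, y, z, spin, jaw, ...]. A call has 1 to 8 rows; each row shifts and turns the commanded pose from where the row before left it; what a row does not reach is not made up. A row lasts 1/10 s, in which the tool goes at most 50 mm and 8.59 degrees, less where a joint would pass 70% of its speed; a pose out of reach is approached as far as the arm can. A call with a gripper value outside its range is refused whole. The fingers move at their own pace and stop on an object; FORCE is the grip in N (left out, the last holds). Time passes only in rows, so rows that do not move let the fingers close. It gives the time, the measured TCP pose, the force, the opening and the grip force at its end, in the units of the state.
- robot.observe(): the state, without advancing time (a new reading comes with each control period).
- eyes.read_camera(name): name is "scene" or "side" or "wrist"; returns (picture, depth): 480x640x3 uint8, blue, green, red; 480x640 float32, m along the optical axis (not along the pixel's ray), 0 where there is no reading.
- eyes.calibration(name): a dict with "fx", "fy", "cx", "cy" (pixels), "world_to_cam" (4x4, takes a point from world to camera coordinates). Camera axes: x right, y down, z forward; pixel columns grow to the right and rows downward; lengths in m; the calibration is good to about 2 mm. A picture is of the moment at which its call begins: read the wrist's pose just before it. calibration takes no time and is no camera call; for the wrist camera it gives the pose at the moment of the call.
- robot.hand_in(): hands the job in; it is judged then, once.
The state is a dict: "time": time; "qpos": joint angles; "qvel": joint speeds; "joint_efforts": joint torques, N m; "tool_pos": TCP position; "tool_rot": TCP orientation; "contact_force": force on the tool from outside, world axes, zero at the start; "torque": the same for the moment, N m; "opening": finger opening in m; "grip_force": force on a finger pad.
Only numpy, scipy, OpenCV 4.12 (cv2) and the standard library are available. Lean on these libraries where they do the work, as an engineer would, in place of code of your own. Each camera call takes 0.05 s, during which the arm holds its last target. There are 200 camera calls.

## Working session

There is one attempt and no reset: what is moved stays moved. The work goes in short steps, Python scripts to look and compute and a shell command to move; the robot and the scene stay as the last step left them, time stands still between calls to the robot, and variables do not carry over. Pictures are saved under pics/ and viewed, at most 10 in all, crops included, and the job is handed in when it is done.

```bash
mkdir -p pics; cat > h.py <<'E'
import numpy as np, cv2
from cell import robot, eyes
def shot(n,save=None):
    c=eyes.calibration(n); p,d=eyes.read_camera(n)
    if save: cv2.imwrite('pics/'+save+'.png',p); np.savez('pics/'+save+'.npz',p=p,d=d,T=c['world_to_cam'],k=[c['fx'],c['fy'],c['cx'],c['cy']])
    return p,d,c['world_to_cam'],[c['fx'],c['fy'],c['cx'],c['cy']]
def load(s):
    z=np.load('pics/'+s+'.npz'); return z['p'],z['d'],z['T'],z['k']
def cloud(d,T,k):
    v,u=np.mgrid[:480,:640]; P=np.stack([(u-k[2])/k[0]*d,(v-k[3])/k[1]*d,d],-1)
    W=(P-T[:3,3])@T[:3,:3]; W[d<=0]=np.nan; return W
def ray(T,k,u,v,z):
    o=-T[:3,:3].T@T[:3,3]; r=T[:3,:3].T@np.array([(u-k[2])/k[0],(v-k[3])/k[1],1]); return o+r*(z-o[2])/r[2]
E
python3 - <<'E'
from h import *
for n in ('scene','side'):
    shot(n,n+'0')
s=robot.observe(); print({k:np.round(v,3) for k,v in s.items()})
E
```

```text
{'time': np.float64(0.1), 'qpos': array([-1.408,  0.343,  1.525,  0.   ,  1.275, -0.146]), 'qvel': array([-0.   , -0.001, -0.003,  0.001,  0.001,  0.   ]), 'joint_efforts': array([ 3.000e-03, -4.320e+01, -2.447e+01,  7.200e-02,  5.300e-02,
       -0.000e+00]), 'tool_pos': array([ 0.16, -0.5 ,  0.24]), 'tool_rot': array([-3.14 , -0.   ,  0.309]), 'contact_force': array([ 0.611, -0.531, -0.916]), 'torque': array([-0.043, -0.003, -0.012]), 'grip_force': np.float64(0.0), 'opening': np.float64(0.092)}
```

View pics/scene0.png

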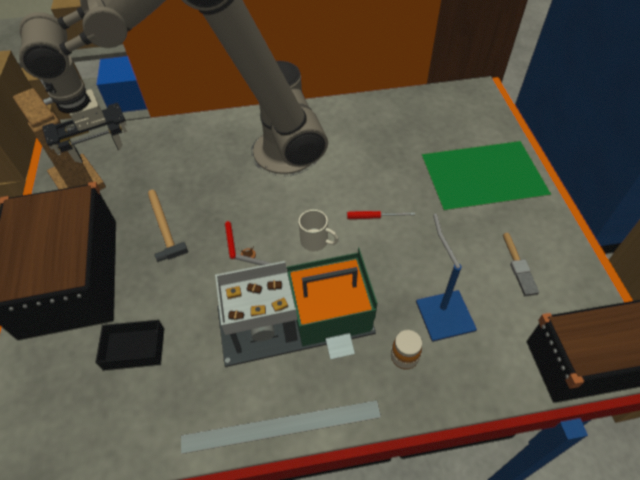

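View pics/side0.png

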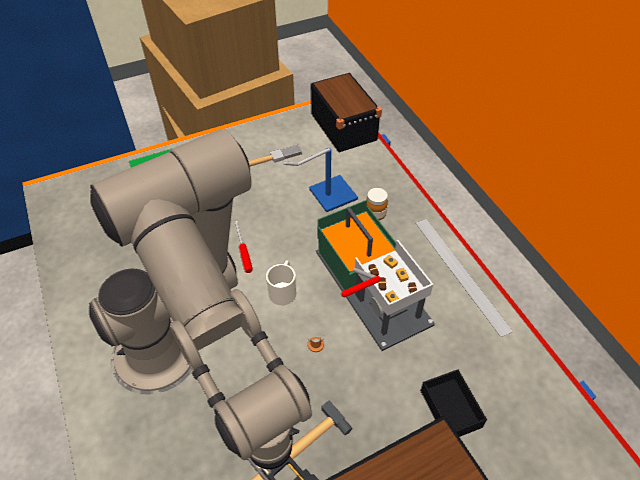

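The scene view (camera faces the robot, right = +y) shows the tray at about (258,295), the cover and handle at (330,285), the hook arm from (437,215) to (457,268) and the lever at (231,240). The side view shows the handle at (360,230), the hook at (328,155) and the lever at (362,287).

```bash
cat > m.py <<'E'
from h import *
def line(P):
    c=P.mean(0); v=np.linalg.svd(P-c,full_matrices=False)[2][0]; t=(P-c)@v; return c,v,t.min(),t.max()
for n in ('scene0','side0'):
    p,d,T,k=load(n); W=cloud(d,T,k); hsv=cv2.cvtColor(p,cv2.COLOR_BGR2HSV); H,S,V=[hsv[...,i].astype(int) for i in range(3)]
    z=W[...,2]; print('==',n)
    near=(W[...,0]>.3)&(W[...,0]<.9)&(abs(W[...,1])<.5)
    cov=near&(H>8)&(H<20)&(S>200)&(z>.1)&(z<.13)
    P=W[cov]; print('cover',len(P),P.mean(0).round(4)); r=cv2.minAreaRect((P[:,:2]*1000).astype(np.float32)); print(r)
    c0=np.array(r[0])/1000
    b=near&(z>.175)&(z<.21)&(np.hypot(W[...,0]-c0[0],W[...,1]-c0[1])<.09)&(V<110)
    P=W[b]; c,v,a,e=line(P); print('bar',len(P),c.round(4),v.round(3),(c+a*v).round(4),(c+e*v).round(4),'ztop',np.percentile(P[:,2],[5,50,95]).round(4))
    g=near&(H>50)&(H<85)&(S>80)&(z>.04)&(z<.17)
    P=W[g]
    if len(P)>20: print('green',len(P),cv2.minAreaRect((P[:,:2]*1000).astype(np.float32)))
    rd=near&((H<6)|(H>174))&(S>150)&(z>.15)&(z<.3)
    P=W[rd]
    if len(P)>5: c,v,a,e=line(P); print('lever',len(P),c.round(4),v.round(3),(c+a*v).round(4),(c+e*v).round(4))
    hb=near&(H>100)&(H<125)&(S>120)&(z>-.01)
    P=W[hb&(z<.02)]; print('hook base',len(P),cv2.minAreaRect((P[:,:2]*1000).astype(np.float32)))
    P=W[hb&(z>.04)]; print('post',len(P)); 
    if len(P): c,v,a,e=line(P); print(c.round(4),(c+a*v).round(4),(c+e*v).round(4))
    xy=P[:,:2].mean(0); q=near&(z>.17)&(z<.24)&(np.hypot(W[...,0]-xy[0],W[...,1]-xy[1])<.19)&(np.hypot(W[...,0]-c0[0],W[...,1]-c0[1])>.11)
    P=W[q]; o=np.argsort(-np.hypot(*(P[:,:2]-xy).T)); print('arm',len(P)); print(P[o][::max(1,len(o)//14)].round(4))
E
python3 m.py
```

```text
== scene0
cover 3063 [0.6236 0.0366 0.1139]
((613.5555419921875, 38.819496154785156), (149.5349884033203, 167.6543426513672), 2.754061698913574)
bar 314 [0.6185 0.0381 0.1878] [ 0.048 -0.999  0.004] [0.6154 0.1035 0.1875] [ 0.6215 -0.0256  0.1881] ztop [0.1799 0.1887 0.1922]
green 1767 ((617.9295043945312, 39.657371520996094), (172.9167022705078, 181.86862182617188), 2.4620532989501953)
lever 219 [ 0.5131 -0.1742  0.2377] [ 0.999  0.052 -0.008] [ 0.4558 -0.1772  0.2382] [ 0.564  -0.1716  0.2373]
hook base 1768 ((679.2130737304688, 325.6877746582031), (119.63844299316406, 119.94542694091797), 2.3908913135528564)
post 230
[0.665  0.3217 0.1235] [0.6646 0.3224 0.0402] [0.6655 0.321  0.2095]
arm 346
[[0.5124 0.3187 0.218 ]
 [0.5241 0.3165 0.2097]
 [0.5363 0.3133 0.2062]
 [0.547  0.3213 0.1983]
 [0.5628 0.3186 0.1997]
 [0.5768 0.315  0.1952]
 [0.593  0.3205 0.2039]
 [0.6097 0.3245 0.2057]
 [0.6243 0.3244 0.2062]
 [0.6409 0.3288 0.2045]
 [0.6537 0.3288 0.2069]
 [0.6574 0.3246 0.2095]
 [0.6615 0.317  0.2054]
 [0.6625 0.3184 0.1726]
 [0.6669 0.3221 0.1827]]
== side0
cover 1966 [0.6129 0.0373
[... 322 characters left out ...]
6875), 77.2236557006836)
lever 262 [ 0.5077 -0.1778  0.2364] [-0.997 -0.072  0.038] [ 0.5995 -0.1712  0.2329] [ 0.455  -0.1816  0.2384]
hook base 877 ((657.59423828125, 22.905548095703125), (1005.3466186523438, 204.70950317382812), 79.78828430175781)
post 252
[0.6513 0.2576 0.1274] [0.6885 0.5237 0.119 ] [ 0.5529 -0.4467  0.1495]
arm 223
[[0.5099 0.3187 0.2139]
 [0.5223 0.3107 0.2118]
 [0.5406 0.3168 0.2074]
 [0.5567 0.3256 0.1936]
 [0.563  0.3171 0.2023]
 [0.5816 0.3228 0.1982]
 [0.5996 0.3266 0.1961]
 [0.5977 0.3147 0.2028]
 [0.6219 0.3249 0.201 ]
 [0.6591 0.3264 0.2096]
 [0.6266 0.3205 0.2068]
 [0.6511 0.3234 0.1951]
 [0.6529 0.3199 0.181 ]
 [0.6615 0.317  0.1882]
 [0.6575 0.3156 0.191 ]]
```

```bash
python3 -m handwheel '[28,35,16,0.15,1,28,35,16,0.15,1,28,35,16,0.15,1,28,35,16,0.15,1,28,35,16,0.15,1,28,35,16,0.15,1,28,35,16,0.15,1,28,35,16,0.15,1]' 60; python3 -m handwheel '[28,35,0,0.014,1,28,35,0,0.014,1,28,35,0,0.014,1,28,35,0,0.014,1,28,35,0,0.014,1,28,35,0,0.014,1,28,35,0,0.014,1,28,35,0,0.014,1]'
python3 - <<'E'
from h import *
s=robot.observe(); print(s['time'],s['tool_pos'],s['tool_rot'])
p,d,T,k=shot('wrist','w1'); W=cloud(d,T,k); z=W[...,2]
m=(z>.18)&(z<.2)&(abs(W[...,0]-.616)<.05)&(W[...,1]>-.04)&(W[...,1]<.11)&(p.max(2)<110)
P=W[m]; print(len(P)); 
if len(P): print(np.percentile(P,[1,50,99],axis=0).round(4)); print(cv2.minAreaRect((P[:,:2]*1000).astype(np.float32)))
E
```

```text
time: 0.9
tool_pos: [0.3842, -0.2184, 0.3692]
tool_rot: [-3.141, -0.0, 1.515]
contact_force: [0.8, -1.3, 0.9]
opening: 0.0915
grip_force: 0.0
time: 1.7
tool_pos: [0.6083, 0.0615, 0.3683]
tool_rot: [-3.141, 0.0, 1.622]
contact_force: [0.3, -0.2, 0.9]
opening: 0.0919
grip_force: 0.0
1.7 [0.6083299  0.06151995 0.36826879] [-3.14088658e+00  8.34433997e-05  1.62153242e+00]
1485
[[ 0.6116 -0.0246  0.1844]
 [ 0.6179  0.0417  0.19  ]
 [ 0.6245  0.1024  0.1918]]
((617.5445556640625, 38.036312103271484), (9.913637161254883, 129.3965606689453), 2.621774673461914)
```

View pics/w1.png

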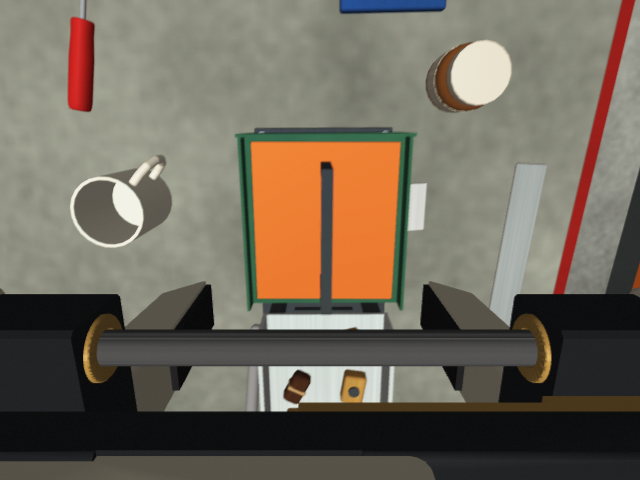

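The wrist view shows the bar running vertically from (326,165) to (326,310) between the open fingers. The bar centre measures (0.6175, 0.038) with its top at 0.190, which agrees with the scene and side views.

```bash
python3 -m handwheel '[8,4,-30,0,1,0,0,-35,0,1,0,0,-35,0,1,0,0,-35,0,1,0,0,-30,0,1,0,0,-23,0,1,0,0,0,0,1]' 60;  python3 -m handwheel '[0,0,0,0,0,0,0,0,0,0,0,0,0,0,0,0,0,0,0,0,0,0,0,0,0,0,0,0,0,0,0,0,0,0,0]' 60
```

```text
time: 2.45
tool_pos: [0.6134, 0.0638, 0.1767]
tool_rot: [-3.133, -0.001, 1.621]
contact_force: [-0.4, 0.1, -0.6]
opening: 0.0916
grip_force: 0.0
time: 3.15
tool_pos: [0.6156, 0.0638, 0.1808]
tool_rot: [3.141, 0.0, 1.621]
contact_force: [0.8, -0.2, 0.4]
opening: 0.0404
grip_force: 0.0
```

```bash
python3 -m handwheel '[0,0,0,0,0,0,0,0,0,0,0,0,0,0,0,0,0,0,0,0,0,0,0,0,0,0,0,0,0,0]' 60;  python3 -m handwheel '[0,0,8,0,0,0,0,15,0,0,0,0,25,0,0,0,0,30,0,0,0,0,30,0,0,0,0,20,0,0,0,0,0,0,0]'
```

```text
time: 3.75
tool_pos: [0.6156, 0.0638, 0.1807]
tool_rot: [3.142, -0.0, 1.621]
contact_force: [-1.5, 0.5, 0.1]
opening: 0.0093
grip_force: 60.0
time: 4.45
tool_pos: [0.6166, 0.0638, 0.3126]
tool_rot: [3.135, 0.0, 1.621]
contact_force: [0.3, 0.8, -2.6]
opening: 0.0095
grip_force: 60.0
```

```bash
python3 -m handwheel '[-15,10,0,0,0,-25,20,0,0,0,-30,35,0,0,0,-30,40,0,0,0,-30,40,0,0,0,-30,40,0,0,0,-20,40,0,0,0,-12,30,0,0,0]';  python3 -m handwheel '[-5,16,0,0,0,0,10,0,0,0,0,0,0,0,0,0,0,0,0,0]'
python3 - <<'E'
from h import *
s=robot.observe(); print(s['time'],s['tool_pos'],s['tool_rot'])
tcp=s['tool_pos']
for n in ('scene','side'):
    p,d,T,k=shot(n,n+'1'); W=cloud(d,T,k); x,y,z=[W[...,i] for i in range(3)]
    hsv=cv2.cvtColor(p,cv2.COLOR_BGR2HSV)
    c=(hsv[...,0]>8)&(hsv[...,0]<20)&(hsv[...,1]>180)&(abs(x-tcp[0])<.12)&(abs(y-tcp[1])<.2)&(z>.15)&(z<.4)
    P=W[c]; print(n,len(P),P.mean(0).round(4),np.linalg.svd(P-P.mean(0),full_matrices=False)[2][2].round(3),cv2.minAreaRect((P[:,:2]*1000).astype(np.float32)))
    a=(x>.49)&(x<.67)&(abs(y-.32)<.03)&(z>.18)&(z<.235)
    P=W[a]; o=np.argsort(P[:,0]); 
    for q in np.array_split(P[o],9): print(np.median(q,0).round(4), q[:,2].max().round(4))
E
```

```text
time: 5.25
tool_pos: [0.4211, 0.3206, 0.3078]
tool_rot: [-3.14, 0.0, 1.622]
contact_force: [0.3, 0.5, -0.8]
opening: 0.0093
grip_force: 60.0
time: 5.65
tool_pos: [0.4189, 0.3441, 0.3081]
tool_rot: [-3.141, 0.001, 1.62]
contact_force: [0.9, -0.4, -1.9]
opening: 0.0093
grip_force: 60.0
5.65 [0.41887542 0.34407069 0.30806585] [-3.14074756e+00  1.05541270e-03  1.62031091e+00]
scene 2478 [0.4339 0.313  0.2429] [ 0.008 -0.015 -1.   ] ((425.94573974609375, 319.4751281738281), (165.04763793945312, 168.76075744628906), 2.892341136932373)
[0.5221 0.3143 0.215 ] 0.2195
[0.5394 0.316  0.2047] 0.2127
[0.5577 0.3168 0.1976] 0.2027
[0.5825 0.3186 0.1998] 0.2041
[0.6071 0.32   0.2034] 0.2066
[0.631  0.3211 0.2064] 0.2099
[0.6528 0.3221 0.2073] 0.2131
[0.6619 0.3204 0.2044] 0.2118
[0.6662 0.3243 0.1938] 0.2061
side 1960 [0.4169 0.3119 0.2446] [-0.02  -0.005 -1.   ] ((409.35076904296875, 316.87518310546875), (167.97848510742188, 175.73231506347656), 3.1353204250335693)
[0.5207 0.3128 0.2141] 0.2212
[0.5434 0.3143 0.2018] 0.2112
[0.5616 0.3169 0.1968] 0.2043
[0.5812 0.3172 0.1996] 0.2061
[0.6024 0.3184 0.2005] 0.211
[0.6237 0.3195 0.2051] 0.2111
[0.6461 0.3208 0.2054] 0.2118
[0.6533 0.3192 0.2018] 0.211
[0.6603 0.3205 0.1988] 0.2134
```

View pics/side1.png

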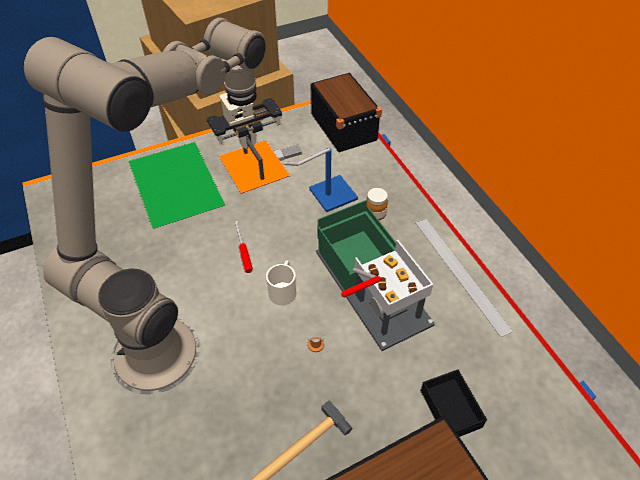

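Side view: the cover hangs level in the gripper at (255,168), its opening facing the hook tip at (290,160). The hopper is now uncovered. Next I lower it, run it onto the arm and seat it.

```bash
python3 -m handwheel '[0,0,-20,0,0,0,0,-30,0,0,0,0,-22,0,0,0,0,0,0,0,0,0,0,0,0]';  python3 -m handwheel '[12,0,0,0,0,25,0,0,0,0,25,0,0,0,0,25,0,0,0,0,25,0,0,0,0,16,0,0,0,0,8,0,0,0,0,0,0,0,0,0]'; python3 -m handwheel '[0,0,-10,0,0,0,0,-10,0,0,0,0,-8,0,0,0,0,-4,0,0,0,0,0,0,0,0,0,0,0,0]'
```

```text
time: 6.25
tool_pos: [0.4191, 0.3443, 0.2373]
tool_rot: [3.141, -0.0, 1.62]
contact_force: [0.6, 1.3, -1.4]
opening: 0.0093
grip_force: 60.0
time: 7.05
tool_pos: [0.5559, 0.3445, 0.2372]
tool_rot: [3.14, -0.0, 1.62]
contact_force: [0.1, -1.0, -1.6]
opening: 0.0096
grip_force: 60.0
time: 7.65
tool_pos: [0.5546, 0.3449, 0.2049]
tool_rot: [3.141, -0.0, 1.621]
contact_force: [0.9, 0.2, -1.6]
opening: 0.0095
grip_force: 60.0
```

```bash
python3 -m handwheel '[0,0,-3,0,0,0,0,-2,0,0,0,0,-2,0,0,0,0,0,0,0,0,0,0,0,0]'
python3 - <<'E'
from h import *
s=robot.observe(); tcp=s['tool_pos']; print(tcp)
for n in ('scene','side'):
    p,d,T,k=shot(n,n+'2'); W=cloud(d,T,k); x,y,z=[W[...,i] for i in range(3)]
    hsv=cv2.cvtColor(p,cv2.COLOR_BGR2HSV)
    c=(hsv[...,0]>8)&(hsv[...,0]<20)&(hsv[...,1]>180)&(abs(x-tcp[0])<.12)&(abs(y-tcp[1])<.2)&(z>.08)&(z<.3)
    P=W[c]; print(n,len(P),P.mean(0).round(4),np.linalg.svd(P-P.mean(0),full_matrices=False)[2][2].round(3))
E
```

```text
time: 8.15
tool_pos: [0.5557, 0.3452, 0.2007]
tool_rot: [3.136, -0.002, 1.621]
contact_force: [-1.2, -0.7, 9.6]
opening: 0.0091
grip_force: 60.0
[0.55572524 0.34516161 0.20070808]
scene 2288 [0.5699 0.3045 0.1365] [ 0.021 -0.026 -0.999]
side 1617 [0.5516 0.3084 0.137 ] [-0.002 -0.026 -1.   ]
```

Seated: an upward force of 9.6 N. Releasing the bar and lifting clear.

```bash
python3 -m handwheel '[0,0,1,0,0.15,0,0,0,0,0.3,0,0,0,0,0.4,0,0,0,0,0.5,0,0,0,0,0.5,0,0,0,0,0.5]'; python3 -m handwheel '[0,0,10,0,0.5,0,0,15,0,0.5,0,0,30,0,0.5,0,0,40,0,0.5,0,0,40,0,0.5,0,0,20,0,0.5,0,0,0,0,0.5]'
python3 - <<'E'
from h import *
for n in ('scene','side'):
    p,d,T,k=shot(n,n+'3'); W=cloud(d,T,k); x,y,z=[W[...,i] for i in range(3)]
    hsv=cv2.cvtColor(p,cv2.COLOR_BGR2HSV)
    c=(hsv[...,0]>8)&(hsv[...,0]<20)&(hsv[...,1]>180)&(abs(x-.557)<.12)&(abs(y-.317)<.2)&(z>.08)&(z<.3)
    P=W[c]; print(n,len(P),P.mean(0).round(4),np.linalg.svd(P-P.mean(0),full_matrices=False)[2][2].round(3))
a,b=[cv2.imread(f'pics/{n}3.png') for n in ('scene','side')]
cv2.imwrite('pics/h3.png',np.hstack([a[150:400,340:640],b[80:330,180:480]]))
E
```

```text
time: 8.85
tool_pos: [0.5545, 0.3448, 0.1985]
tool_rot: [-3.141, 0.0, 1.621]
contact_force: [-0.7, -0.3, -0.0]
opening: 0.0451
grip_force: 0.0
time: 9.55
tool_pos: [0.5553, 0.3452, 0.3587]
tool_rot: [3.134, -0.003, 1.621]
contact_force: [0.9, -0.1, -0.4]
opening: 0.0458
grip_force: 0.0
scene 2584 [0.5637 0.3119 0.1362] [0.026 0.019 0.999]
side 1580 [0.55   0.3089 0.1363] [-0.03  -0.031 -0.999]
```

View pics/h3.png

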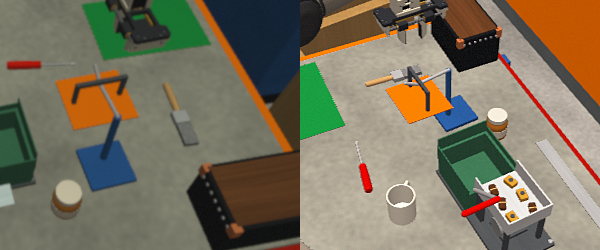

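The cover hangs level on the hook, free of the gripper: its bar crosses the arm in both crops. Next is the lever, which I will straddle with partly open fingers.

```bash
python3 -m handwheel '[-4,-25,5,-0.11,0.5,-4,-38,0,-0.112,0.5,-4,-38,0,-0.112,0.5,-4,-38,0,-0.112,0.5,-4,-38,0,-0.112,0.5,-4,-38,0,-0.112,0.5,-4,-38,0,-0.112,0.5,-4,-38,0,-0.112,0.5]'; python3 -m handwheel '[-4,-38,0,-0.112,0.5,-4,-38,0,-0.112,0.5,-4,-38,0,-0.112,0.5,-4,-38,0,-0.112,0.5,-4,-38,0,-0.112,0.5,-3,-38,0,-0.112,0.5,-4,-40,0,0,0.5,0,0,0,0,0.5]'
python3 - <<'E'
from h import *
s=robot.observe(); print(s['tool_pos'],s['tool_rot'])
for n in ('scene','side','wrist'):
    p,d,T,k=shot(n,n+'4'); W=cloud(d,T,k); hsv=cv2.cvtColor(p,cv2.COLOR_BGR2HSV)
    m=((hsv[...,0]<6)|(hsv[...,0]>174))&(hsv[...,1]>150)&(W[...,2]>.19)&(W[...,2]<.3)&(abs(W[...,0]-.51)<.08)&(abs(W[...,1]+.17)<.06)
    P=W[m]; print(n,len(P))
    if len(P)>20: print(P.mean(0).round(4),np.percentile(P,[1,50,99],axis=0).round(4),cv2.minAreaRect((P[:,:2]*1000).astype(np.float32)))
E
```

```text
time: 10.45
tool_pos: [0.5215, 0.0524, 0.3569]
tool_rot: [-3.139, 0.003, 0.722]
contact_force: [0.3, -0.1, 0.3]
opening: 0.0459
grip_force: 0.0
time: 11.25
tool_pos: [0.4942, -0.2181, 0.3562]
tool_rot: [-3.141, 0.004, 0.05]
contact_force: [-0.1, 0.9, -0.3]
opening: 0.0454
grip_force: 0.0
[ 0.49423258 -0.21812772  0.35616655] [-3.1407178   0.00415126  0.04969737]
scene 221
[ 0.5133 -0.1742  0.2379] [[ 0.4611 -0.1827  0.2329]
 [ 0.5145 -0.1739  0.2379]
 [ 0.5616 -0.1664  0.2425]] ((511.36309814453125, -174.4105987548828), (105.57917022705078, 13.631314277648926), 3.43723464012146)
side 182
[ 0.4907 -0.1791  0.237 ] [[ 0.4567 -0.1863  0.2277]
 [ 0.4909 -0.1796  0.2374]
 [ 0.5285 -0.1697  0.2447]] ((492.48223876953125, -177.32740783691406), (73.34635162353516, 17.242630004882812), 4.461264133453369)
wrist 3294
[ 0.515  -0.1767  0.2378] [[ 0.4617 -0.1853  0.2324]
 [ 0.5163 -0.1769  0.2383]
 [ 0.5631 -0.1675  0.2406]] ((511.203125, -176.2891845703125), (106.94377899169922, 15.297456741333008), 3.0952610969543457)
```

```bash
python3 -m handwheel '[0,25,0,0,0.6,0,15,0,0,0.6,0,0,-20,0,0.6,0,0,-35,0,0.6,0,0,-35,0,0.6,0,0,-25,0,0.6,0,0,-9,0,0.6,0,0,0,0,0.6]';python3 -m handwheel '[0,0,0,0,0.4,0,0,0,0,0.24,0,0,0,0,0.24,0,0,0,0,0.24,0,0,0,0,0.24]' 10
python3 - <<'E'
import numpy as np
X=np.array([-.047,.999]); 
p=lambda a: np.r_[150*np.sin(a-.873)*X,150*np.cos(a-.873)]
for i in range(12):
    print(round(.1*i,1),(p(.1*i+.1)-p(.1*i)).round(1))
E
```

```text
time: 12.2
tool_pos: [0.4953, -0.173, 0.2341]
tool_rot: [-3.141, 0.002, 0.056]
contact_force: [0.6, 0.8, 0.6]
opening: 0.0552
grip_force: 0.0
time: 12.7
tool_pos: [0.4957, -0.1743, 0.2351]
tool_rot: [3.141, -0.001, 0.055]
contact_force: [-0.1, -0.2, 0.5]
opening: 0.0231
grip_force: 0.0
0.0 [-0.5 10.2 11. ]
0.1 [-0.5 11.2  9.9]
0.2 [-0.6 12.2  8.7]
0.3 [-0.6 13.   7.5]
0.4 [-0.6 13.7  6.2]
0.5 [-0.7 14.2  4.8]
0.6 [-0.7 14.6  3.3]
0.7 [-0.7 14.9  1.8]
0.8 [-0.7 15.   0.3]
0.9 [-0.7 14.9 -1.2]
1.0 [-0.7 14.7 -2.6]
1.1 [-0.7 14.4 -4.1]
```

```bash
python3 -m handwheel '[0,5,5,0,0.24,0,5,5,0,0.24,0,6,5,0,0.24,0,6,5,0,0.24,0,6,4,0,0.24,-1,6,4,0,0.24,0,6,4,0,0.24,-1,7,4,0,0.24]'; python3 -m handwheel '[0,7,3,0,0.24,0,7,3,0,0.24,0,7,3,0,0.24,0,7,2,0,0.24,-1,7,2,0,0.24,0,7,1,0,0.24,-1,7,1,0,0.24,0,7,1,0,0.24]'
python3 - <<'E'
from h import *
p,d,T,k=shot('scene','scene5'); shot('side','side5')
a,b=[cv2.imread(f'pics/{n}5.png') for n in ('scene','side')]
cv2.imwrite('pics/h5.png',np.hstack([a[190:390,180:430],b[170:370,230:480]]))
E
```

```text
time: 13.5
tool_pos: [0.4941, -0.1304, 0.2732]
tool_rot: [3.133, -0.003, 0.053]
contact_force: [-0.9, -11.7, 8.3]
opening: 0.0222
grip_force: 6.0
time: 14.3
tool_pos: [0.4921, -0.0719, 0.288]
tool_rot: [3.139, -0.002, 0.054]
contact_force: [-0.1, -3.8, 3.4]
opening: 0.0219
grip_force: 2.3
```

View pics/h5.png

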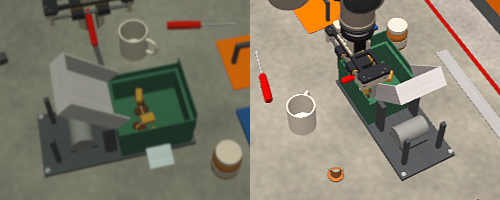

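The tray is at about 0.75 rad and the brass parts are already in the hopper at about (140,110). I'll tip further.

```bash
python3 -m handwheel '[0,7,0,0,0.24,-1,7,0,0,0.24,0,7,-1,0,0.24,0,7,-1,0,0.24,0,7,-1,0,0.24,-1,7,-1,0,0.24,0,7,-2,0,0.24,0,5,-1,0,0.24]'; python3 -m handwheel '[0,0,0,0,0.24,0,0,0,0,0.24,0,0,0,0,0.24,0,0,0,0,0.24]'
python3 - <<'E'
from h import *
shot('scene','scene6'); shot('side','side6')
a,b=[cv2.imread(f'pics/{n}6.png') for n in ('scene','side')]
cv2.imwrite('pics/h6.png',cv2.resize(np.hstack([a[240:360,210:400],b[190:310,310:480]]),None,fx=2.2,fy=2.2))
E
```

```text
time: 15.2
tool_pos: [0.4892, -0.0163, 0.2794]
tool_rot: [-3.141, 0.001, 0.055]
contact_force: [0.3, -3.9, 2.1]
opening: 0.022
grip_force: 1.6
time: 15.6
tool_pos: [0.4895, -0.0171, 0.2796]
tool_rot: [-3.141, 0.0, 0.055]
contact_force: [0.4, 0.2, -0.1]
opening: 0.022
grip_force: 0.0
```

View pics/h6.png

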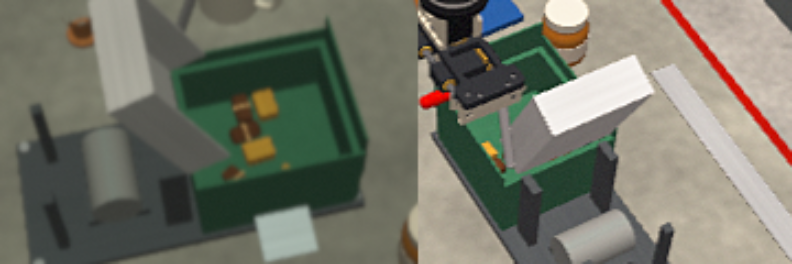

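```bash
python3 - <<'E'
from h import *
shot('wrist','w7')
E
```

```text
(no output)
```

View pics/w7.png

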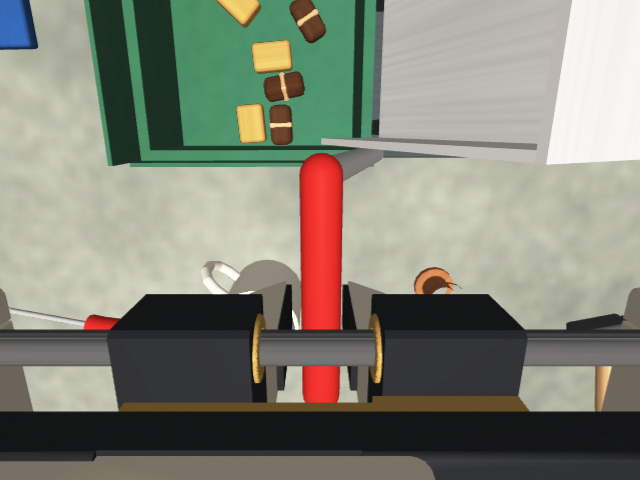

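The wrist view shows all six parts (three brass, three toggles) on the hopper floor at around (270,75), and an empty tray. Now I push the tray back.

```bash
python3 -m handwheel '[0,-7,2,0,0.24,0,-7,1,0,0.24,1,-7,1,0,0.24,0,-7,1,0,0.24,0,-7,1,0,0.24,1,-7,0,0,0.24,0,-7,0,0,0.24,0,-7,0,0,0.24]'; python3 -m handwheel '[1,-7,-1,0,0.24,0,-7,-1,0,0.24,0,-7,-1,0,0.24,1,-7,-2,0,0.24,0,-7,-2,0,0.24,0,-7,-2,0,0.24,1,-7,-2,0,0.24,0,-6,-3,0,0.24]';  python3 -m handwheel '[0,-6,-3,0,0.24,0,-6,-4,0,0.24,0,-6,-4,0,0.24,0,-6,-4,0,0.24,0,-5,-5,0,0.24,0,-5,-5,0,0.24,0,-5,-5,0,0.24,0,0,0,0,0.24]'
```

```text
time: 16.55
tool_pos: [0.4917, -0.0739, 0.2856]
tool_rot: [3.141, -0.0, 0.055]
contact_force: [1.5, 1.6, 0.5]
opening: 0.0222
grip_force: 0.9
time: 17.35
tool_pos: [0.4946, -0.1289, 0.2715]
tool_rot: [3.141, 0.0, 0.055]
contact_force: [0.2, 1.3, -0.0]
opening: 0.0219
grip_force: 0.5
time: 18.15
tool_pos: [0.4942, -0.1678, 0.2408]
tool_rot: [-3.141, 0.001, 0.054]
contact_force: [0.3, 0.5, -0.3]
opening: 0.0224
grip_force: 0.0
```

```bash
python3 -m handwheel '[0,-4,-3,0,0.24,0,-4,-3,0,0.24,0,-3,-2,0,0.24,0,-2,-1,0,0.24,0,-2,0,0,0.24,0,0,0,0,0.24]'; python3 -m handwheel '[0,-2,0,0,0.24,0,-1,0,0,0.24,0,0,0,0,0.24]'
python3 - <<'E'
from h import *
for n in ('scene','side','wrist'):
    p,d,T,k=shot(n,n+'8'); W=cloud(d,T,k); hsv=cv2.cvtColor(p,cv2.COLOR_BGR2HSV)
    m=((hsv[...,0]<6)|(hsv[...,0]>174))&(hsv[...,1]>150)&(W[...,2]>.19)&(W[...,2]<.3)&(abs(W[...,0]-.51)<.08)&(abs(W[...,1]+.17)<.06)
    P=W[m]; print(n,len(P))
    if len(P)>20: print(P.mean(0).round(4),cv2.minAreaRect((P[:,:2]*1000).astype(np.float32)))
E
```

```text
time: 18.75
tool_pos: [0.4943, -0.1794, 0.2324]
tool_rot: [-3.136, 0.001, 0.055]
contact_force: [0.3, 13.1, -0.1]
opening: 0.0223
grip_force: 6.5
time: 19.05
tool_pos: [0.4944, -0.1806, 0.2323]
tool_rot: [-3.133, 0.001, 0.056]
contact_force: [0.7, 19.6, 1.5]
opening: 0.0241
grip_force: 10.0
scene 198
[ 0.5202 -0.1736  0.2394] ((510.9512634277344, -172.7107696533203), (105.53894805908203, 17.3100643157959), 3.9273595809936523)
side 60
[ 0.4652 -0.1838  0.2424] ((466.7464294433594, -194.9068603515625), (20.138059616088867, 44.65707778930664), 5.034266471862793)
wrist 8708
[ 0.5227 -0.1757  0.2381] ((511.83135986328125, -176.12855529785156), (106.81378173828125, 15.506684303283691), 3.1316416263580322)
```

The lever is back where it started (-176.1 mm against -176.3 mm before) and pressing firmly on its stop. Backing off and lifting clear.

```bash
python3 -m handwheel '[0,3,0,0,0.3,0,1,0,0,0.45,0,0,0,0,0.55,0,0,0,0,0.55,0,0,15,0,0.55,0,0,30,0,0.55,0,0,40,0,0.55,0,0,40,0,0.55]'; python3 -m handwheel '[0,0,20,0,0.55,-20,-40,0,0,0.55,-20,-45,0,0,0.55,0,-45,0,0,0.55,0,-45,0,0,0.55,0,0,0,0,0.55,0,0,0,0,0.55]'
python3 - <<'E'
from h import *
for n in ('scene','side'):
    p,d,T,k=shot(n,n+'9'); W=cloud(d,T,k); hsv=cv2.cvtColor(p,cv2.COLOR_BGR2HSV); x,y,z=[W[...,i] for i in range(3)]
    m=((hsv[...,0]<6)|(hsv[...,0]>174))&(hsv[...,1]>150)&(z>.19)&(z<.3)&(abs(x-.51)<.08)&(abs(y+.17)<.06)
    print(n,W[m].mean(0).round(4))
    c=(hsv[...,0]>8)&(hsv[...,0]<20)&(hsv[...,1]>180)&(abs(x-.557)<.12)&(abs(y-.317)<.2)&(z>.08)&(z<.3)
    P=W[c]; print(P.mean(0).round(4))
    t=(hsv[...,1]<50)&(hsv[...,2]>130)&(abs(x-.62)<.055)&(y<-.08)&(y>-.2)&(z>.1)&(z<.16); P=W[t]
    if len(P)>50: A=np.c_[P[:,:2],np.ones(len(P))]; print('tray floor slopes',np.linalg.lstsq(A,P[:,2],rcond=None)[0].round(3))
print(robot.observe()['time'])
E
```

```text
time: 20.0
tool_pos: [0.4942, -0.1816, 0.359]
tool_rot: [3.141, 0.001, 0.054]
contact_force: [0.9, -0.4, -0.3]
opening: 0.0506
grip_force: 0.0
time: 20.7
tool_pos: [0.4541, -0.3572, 0.377]
tool_rot: [-3.141, 0.001, 0.052]
contact_force: [-1.0, 0.6, 0.2]
opening: 0.0507
grip_force: 0.0
scene [ 0.5133 -0.1742  0.2379]
[0.5637 0.3118 0.1363]
tray floor slopes [0.    0.001 0.135]
side [ 0.472  -0.1795  0.2374]
[0.5906 0.3705 0.138 ]
tray floor slopes [ 0.009 -0.001  0.13 ]
20.8
```

View pics/scene9.png

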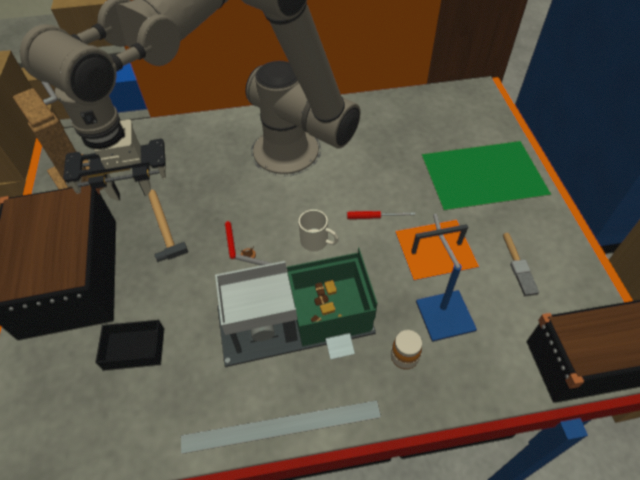

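The tray is level and empty at (255,300), the parts are in the hopper at (325,295), the cover hangs at (438,240), the bystanders are where they started and the robot touches nothing. Handing in.

```bash
python3 -c "
from cell import robot
print(robot.hand_in())"
```

```text
the job is handed in; nothing more can be done
None
```

I handed the job in at about 21 s: the cover hangs on the hook, all six parts are in the hopper and the tray is back level on its rest by the camera checks; hand-in returned no verdict.

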